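Index the sample wheel to the reader and read the jar

TASK

Turn the sample wheel, either way round, by gently pushing on its spokes with a fingertip until the short, wide jar stands squarely in front of the reader's window; only then press the key on top of the reader with a fingertip and let it go. Do not touch or lift the jar or the two tall vials, which must stay standing in their cups, and leave the other things on the bench where they are.

Things in the scene. Friction and masses are not known exactly. Their poses are not given: they have to be found in the camera images.
- carousel: Fixed stand of the carousel, set at any angle. Origin: on the wheel's vertical axis at bench height; x points to the reader (left, right or far side), z up. Grey disc foot, radius 105, 12 high, thin pillar. Reader: white box beside the wheel, x 135 to 185 mm, 64 wide, top 70 high, dark window facing the wheel. Cups pass 10 mm from it.
- wheel: Sample wheel: turns endlessly both ways, stays where left (0.07 N m, 1.5 N at 50 mm out). Origin: on the axis at bench height, z up. Four aluminium spokes along its +x, +y, -x, -y, turning with it: bars 10 wide, from the hub (radius 21, top 76 high) to 72 mm out, 58 to 72 above the bench, free space below. A cup at each end.
- jar_cup (a point): Centre of the inner floor of the cup on the wheel's +x spoke, the one that holds the jar: 97 mm from the axis, 52 above the bench. All four cups are alike: white, round, outer radius 28, inner radius 25, from 47 to 64 mm above the bench.
- squat_jar: The short, wide jar: amber glass, black cap, 44 diameter, 32 tall (top 84 above the bench), loose in the cup on the wheel's +x spoke. Origin: centre of its underside.
- vial_a: Tall narrow vial, amber glass, narrow black cap (24), 32 diameter, 50 tall (top 102 above the bench), loose in the cup on the wheel's +y spoke. Origin: centre of its underside.
- vial_b: The same kind of vial, in the cup on the wheel's -x spoke; the -y cup is empty. Origin: centre of its underside.
- reader_spot (a point): Where the jar must stand: the point 97 mm from the wheel's axis squarely in front of the reader's window, at the height of a cup's inner floor (52).
- key_top (a point): Centre of the top of the reader's round key (26 diameter), in the middle of the reader's top, 160 mm from the wheel's axis; pressed straight down.
- key (a joint): Travel of the key in m: 0 when released, 0.006 fully down (5 N); springs back. It counts as pressed beyond 0.004.
- spare_cap: Bystander: black cap, 40 diameter, 14 tall, lying on the bench beside the reader. Origin: centre of its underside.
- spatula: Bystander: steel spoon spatula 160 long, lying on the bench to the right. Origin: underside, mid-length.
- reagent: Bystander: amber bottle, 68 diameter, 150 tall, on the bench at one side. Origin: centre of its underside.
- beaker: Bystander: glass beaker, 72 diameter, 85 tall, on the bench at one side. Origin: centre of its underside.
- dish: Bystander: white shallow dish, 100 diameter, 16 tall, on the bench to the left. Origin: centre of its underside.

How it is judged:
On the way, in this order (a step that is already met when the one before it is completed fails the run):
1. the short jar stands in front of the reader's window (horizontal distance between squat_jar and reader_spot below 0.015 m and angular speed of wheel below 0.15 rad/s), for 0.2 s.
2. the reader's key is pressed (value of joint key above 0.004 m and horizontal distance between squat_jar and reader_spot below 0.015 m), for 0.02 s.
At the end, for the whole second after the job is handed in: The short jar stands upright in its cup within 15 mm (horizontally) of the spot in front of the reader's window, the wheel is at rest, the key has been pressed and is released, and both vials stand upright in their cups (horizontal distance between squat_jar and reader_spot below 0.015 m and value of joint key below 0.002 m and angular speed of wheel below 0.1 rad/s and angle between each of squat_jar, vial_a, vial_b's own z axis and vertical below 0.15 rad and z of squat_jar in the frame of wheel between 0.046 and 0.058 m and z of vial_a in the frame of wheel between 0.046 and 0.058 m and z of vial_b in the frame of wheel between 0.046 and 0.058 m); the robot touches nothing.
It fails at once if the key is pressed while the jar is not in front of the window (more than 20 mm off) (value of joint key above 0.004 m and horizontal distance between squat_jar and reader_spot above 0.02 m).
It fails at once if the jar or a vial is touched by the robot (over 1.5 N) (contact force between any of the fingers, the arm and squat_jar above 1.5 N or contact force between any of the fingers, the arm and vial_a above 1.5 N or contact force between any of the fingers, the arm and vial_b above 1.5 N).
It fails at once if the jar or a vial is tipped, lifted from its cup or carried (angle between any of squat_jar, vial_a, vial_b's own z axis and vertical above 0.35 rad or z of any of squat_jar, vial_a, vial_b in the frame of wheel above 0.064 m or z of any of squat_jar, vial_a, vial_b in the frame of wheel below 0.04 m).
It fails at once if the wheel is pushed or squeezed hard (over 25 N) (contact force between the fingers and wheel above 25 N).
It fails at once if another thing on the bench is moved more than 25 mm (distance of any of spare_cap, spatula, reagent, beaker, dish from where it was at the start of the episode above 0.025 m).
It also fails if it takes over 58 s, if anything falls off the work surface, if the arm or the gripper's body presses on something with over 40 N, if the wrist force passes 120 N, or if a joint passes its speed limit or range.

ROBOT

A 7-joint arm with a two-finger parallel gripper is mounted at the origin on the work surface. World frame = base frame: x ahead of the robot, y to its left, z up, the work surface at z = 0. Lengths are in m, angles in rad, forces in N, time in s.
With the tool pointing down it reaches from about 0.425 to 0.925 m from the base axis. Payload 6.8 kg.
Tool frame: the origin (TCP) lies between the finger pads; the fingertips stand r.tips_ahead ahead of it and the grasp point (between the pads) lies 5 mm behind it (r.tips_ahead is the distance from the TCP to the fingertips, in m); z points along the fingers, y is the line along which they close (so a half turn about z gives the same grasp; the last joint's range is limited). The gripper opens to 85 mm and grips with 20 to 120 N. Pads are 22 mm wide; open, the fingers measure 114 mm over their backs; the gripper's body (76 mm by 85 mm) begins 54 mm behind the grasp point. The pads swing forward as they close: fully open they stand 13 mm farther back than shut.
Start: joints at [-1.209, 0.477, 0.022, 1.555, -0.011, 1.109, -0.083], TCP at [0.306, 0.602, 0.245] pointing down, gripper open.
Joint ranges: [-2.96, 2.96], [-0.34, 2.1], [-1.41, 1.46], [0.24, 2.44], [-1.37, 4.51], [0.17, 1.92], [-2.96, 2.96]. Speed limits (rad/s): [2.39, 2.39, 3.14, 3.14, 3.14, 3.14, 3.14].

INTERFACE

Orientations are given as a rotation vector (axis times angle).
In Python, from bench import r gives the robot as it stands.
- The arm moves only by the tool move_arm, never from a script. Its argument "rows" is one flat list of numbers, 4 for each row, row after row: the shift along the tool's x, y, z in cm, then the turn about the tool's z in degrees. In form: [tx, ty, tz, twist, tx, ty, tz, twist, ...]. A call has 1 to 10 rows; each row is the pose to reach, as a shift and turn from the pose commanded when the call began, along the tool's axes at that moment; what a row does not reach only later rows make up. A row lasts 1/8 s, in which the tool goes at most 62.5 mm and 10.7 degrees, less where a joint would pass 70% of its speed; a pose out of reach is approached as far as the arm can. A call with a gripper value outside its range is refused whole. "fingers" is the opening, from 0 (shut) to 1 (fully open), set as the call begins (left out, the last holds). The fingers move at their own pace and stop on an object; "newtons" is the grip in N (left out, the last holds). Time passes only in rows, so rows that repeat a pose let the fingers close. It gives the time, the measured TCP pose, the force, the opening and the grip force at its end, in the units of the state.
- r.get_obs(): the state, without advancing time (a new reading comes with each control period).
- r.grab_frame(name): name is "scene" or "top" or "wrist"; returns the picture (420x560x3 uint8, blue, green, red); there is no depth.
- r.camera_params(name): a dict with "fx", "fy", "cx", "cy" (pixels), "world_from_camera" (4x4, takes a point from camera to world coordinates). Camera axes: x right, y down, z forward; pixel columns grow to the right and rows downward; lengths in m; the calibration is good to about 2 mm. A picture is of the moment at which its call begins: read the wrist's pose just before it. camera_params takes no time and is no camera call; for the wrist camera it gives the pose at the moment of the call.
- r.hand_in(): hands the job in; it is judged then, once.
The state is a dict: "clock": time; "joints": joint angles; "qvel": joint speeds; "tau": joint torques, N m; "tcp_pos": TCP position; "orientation": TCP orientation; "contact_force": force on the tool from outside, world axes, zero at the start; "moment": the same for the moment, N m; "grip_width": finger opening in m; "gripper_force": force on a finger pad.
Only numpy, scipy, OpenCV 4.12 (cv2) and the standard library are available. Lean on these libraries where they do the work, as an engineer would, in place of code of your own. Each camera call takes 0.05 s, during which the arm holds its last target. There are 200 camera calls.

## Working session

There is one attempt and no reset: what is moved stays moved. The work goes in short steps, Python scripts to look and compute and a tool call to move; the robot and the scene stay as the last step left them, time stands still between calls to the robot, and variables do not carry over. Pictures are saved under pics/ and viewed, at most 10 in all, crops included, and the job is handed in when it is done.

Besides the shell and the picture viewer there is one more tool, called in YAML: its name, and indented under it one key for each argument. move_arm: Moves the arm, as the interface text tells. Its arguments: {"type":"object","properties":{"rows":{"type":"array"},"fingers":{"type":"number"},"newtons":{"type":"number"}},"required":["rows"]}

```bash
mkdir -p pics; cat > h.py <<'E'
import numpy as np,cv2
from bench import r
def ray(name,u,v,z,p=None):
    p=p or r.camera_params(name);T=np.array(p["world_from_camera"])
    d=T[:3,:3]@np.array([(u-p["cx"])/p["fx"],(v-p["cy"])/p["fy"],1.]);o=T[:3,3]
    return o+d*(z-o[2])/d[2]
def proj(name,X):
    p=r.camera_params(name);T=np.linalg.inv(np.array(p["world_from_camera"]))
    c=T[:3,:3]@np.asarray(X,float)+T[:3,3]
    return p["fx"]*c[0]/c[2]+p["cx"],p["fy"]*c[1]/c[2]+p["cy"]
E
python3 - <<'E'
from h import *
for n in("top","scene"):
    cv2.imwrite(f"pics/{n}0.png",r.grab_frame(n)); p=r.camera_params(n); print(n,p["fx"],np.round(p["world_from_camera"],3).tolist())
print(r.get_obs(),r.tips_ahead)
E
```

```text
top 394.48772501246145 [[-0.022, -0.982, 0.19, 0.329], [-1.0, 0.022, 0.001, 0.019], [-0.005, -0.19, -0.982, 1.169], [0.0, 0.0, 0.0, 1.0]]
scene 422.7904917059732 [[-0.792, 0.42, -0.444, 1.022], [0.611, 0.538, -0.58, 0.606], [-0.005, -0.731, -0.683, 0.808], [0.0, 0.0, 0.0, 1.0]]
{'clock': 0.1, 'joints': array([-1.20910726,  0.47774048,  0.022343  ,  1.55635209, -0.01151522,
        1.10929781, -0.08310504]), 'qvel': array([-0.00036608, -0.00171175,  0.00079358, -0.00290626,  0.0011313 ,
        0.0023383 ,  0.00047235]), 'tau': array([ 4.70986037e-03, -5.97752559e+01,  1.61389042e+00, -2.81952864e+01,
        1.28735224e-02,  5.09095189e-03, -7.20735045e-06]), 'tcp_pos': array([0.30534416, 0.60141351, 0.24440768]), 'orientation': array([-7.31097648e-01, -3.05504865e+00,  2.58489384e-03]), 'contact_force': array([-0.4395444 , -0.07315885, -0.89539254]), 'moment': array([ 0.01124491, -0.00352291,  0.02276787]), 'gripper_force': 0.0, 'grip_width': 0.08549517890082402} 0.014
```

View pics/top0.png

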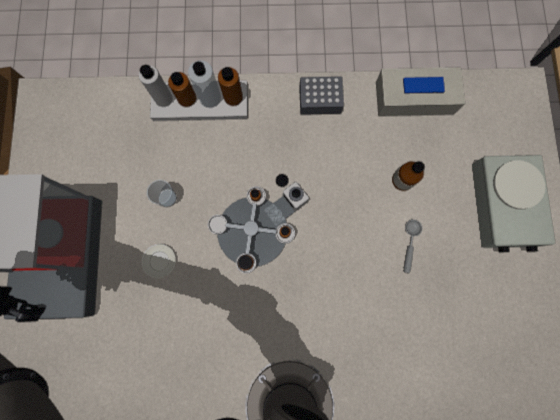

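View pics/scene0.png

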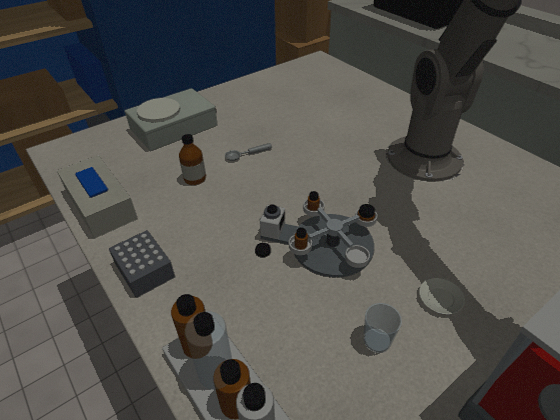

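The top view shows the hub near (251,229), the reader and its key near (296,193), and the jar at (246,262). The vials are at (286,232) and (257,195), and the empty cup is at (218,225). The spare cap is at (282,180). The scene view agrees with this.

```bash
python3 - <<'E'
from h import *
im=cv2.imread("pics/top0.png")
c=im[165:285,200:325]; cv2.imwrite("pics/crop.png",cv2.resize(c,None,fx=6,fy=5,interpolation=cv2.INTER_CUBIC)[:600,:750])
im2=cv2.imread("pics/scene0.png")
c=im2[180:285,245:390]; cv2.imwrite("pics/crop2.png",cv2.resize(c,None,fx=5,fy=5,interpolation=cv2.INTER_CUBIC))
for n,u,v,z in [("hub",251,229,.076),("jar",246,262,.084),("va",286,232,.102),("vb",257,195,.102),("emp",218,225,.064),("key",296,193,.075),("cap",282,180,.014)]:
    print(n,ray("top",u,v,z).round(3))
print("hub",ray("scene",334,225,.076).round(3),"key",ray("scene",271,211,.075).round(3))
E
```

```text
hub [0.48  0.098 0.076]
jar [0.388 0.111 0.084]
va [0.466 0.    0.102]
vb [0.571 0.078 0.102]
emp [0.495 0.192 0.064]
key [ 0.58  -0.031  0.075]
cap [0.635 0.007 0.014]
hub [0.487 0.101 0.076] key [ 0.578 -0.035  0.075]
```

View pics/crop.png

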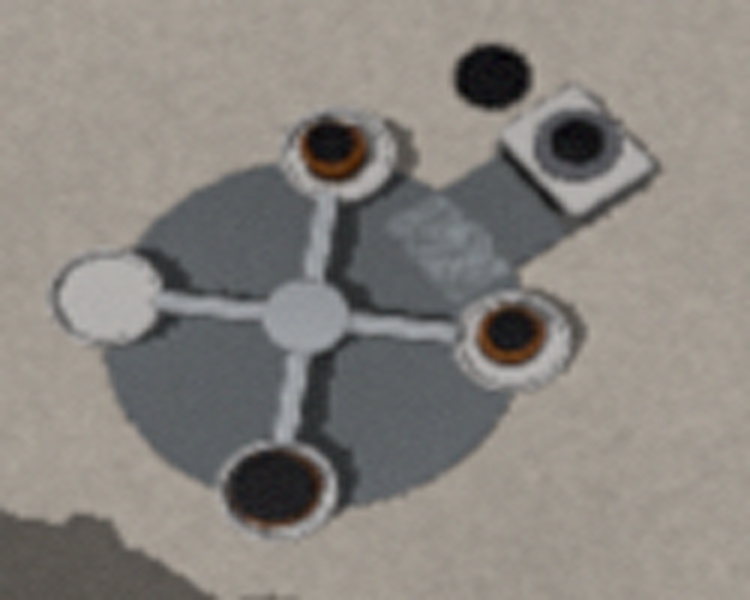

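View pics/crop2.png

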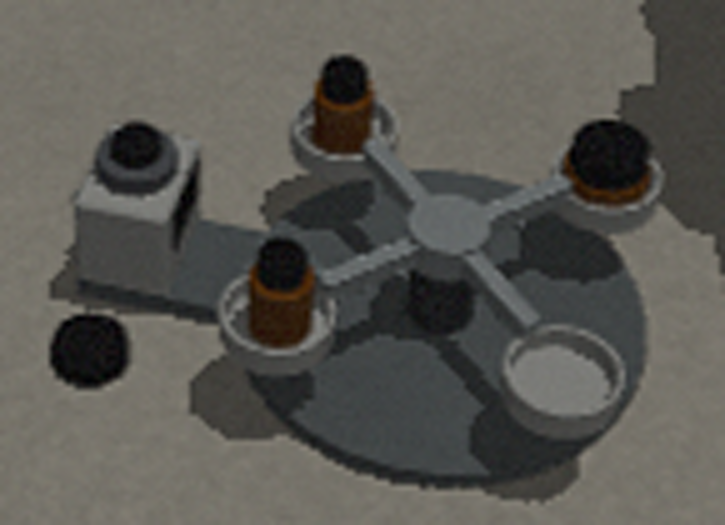

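```bash
cat >> h.py <<'E'
from scipy.spatial.transform import Rotation as R
from scipy.optimize import least_squares
def tri(uvt,uvs):
    f=lambda X:np.r_[np.subtract(proj("top",X),uvt),np.subtract(proj("scene",X),uvs)]
    s=least_squares(f,[.5,.05,.08]);return s.x,np.abs(s.fun).max()
def ang(v):return np.degrees(np.arctan2(v[1],v[0]))
def to(p,xang):  # shift in tool cm and twist deg to world p with tool x at xang
    o=r.get_obs();M=R.from_rotvec(o["orientation"]).as_matrix()
    tw=-(xang-ang(M[:,0])+180)%360-180 if False else -(((xang-ang(M[:,0]))+180)%360-180)
    return (M.T@(np.array(p)-o["tcp_pos"])*100).round(2),round(tw,1)
E
python3 - <<'E'
from h import *
T=lambda x,y:(200+(x+.5)/6-.5,165+(y+.5)/5-.5); S=lambda x,y:(245+(x+.5)/5-.5,180+(y+.5)/5-.5)
t={}
for n,a,b in [("hub",(306,316),(450,223)),("key",(577,140),(134,147)),("jar",(273,484),(609,147)),("va",(513,329),(346,74)),("vb",(333,140),(283,260)),("emp",(110,298),(563,375))]:
    t[n],e=tri(T(*a),S(*b)); print(n,t[n].round(4),round(e,2))
h=t["hub"]
for n in t:print(n,np.hypot(*(t[n]-h)[:2]).round(4),ang(t[n]-h).round(1))
hub=ray("top",*T(306,316),.076);hs=ray("scene",*S(450,223),.076);print(hub,hs)
o=r.get_obs();M=R.from_rotvec(o["orientation"]).as_matrix();print(M.round(3),ang(M[:,0]))
E
```

```text
hub [0.483  0.0989 0.0751] 0.09
key [ 0.579  -0.0303  0.0858] 0.08
jar [0.3896 0.114  0.0835] 0.05
va [0.47   0.0033 0.0992] 0.25
vb [0.5779 0.0845 0.0978] 0.31
emp [0.4973 0.1935 0.0586] 0.24
hub 0.0 0.0
key 0.161 -53.4
jar 0.0945 170.8
va 0.0965 -97.7
vb 0.096 -8.7
emp 0.0956 81.4
[0.48303064 0.09865383 0.076     ] [0.48351564 0.09976506 0.076     ]
[[-0.892  0.453 -0.001]
 [ 0.453  0.892 -0.002]
 [-0.    -0.002 -1.   ]] 153.08352664981714
```

```bash
python3 - <<'E'
from h import *
print(to([.511,.061,.245],126.5))
E
```

```text
(array([-4.280e+01, -3.888e+01,  1.000e-02]), np.float64(26.6))
```

move_arm:
  rows: [-3,-2.7,0,2,-7,-6.4,0,4,-11,-10,0,7,-15,-13.6,0,9,-19,-17.3,0,12,-23,-20.9,0,14,-27,-24.5,0,17,-31,-28.2,0,19,-35,-31.8,0,22,-38,-34.5,0,24]
  fingers: 0
  newtons: 20

```text
clock: 1.35
tcp_pos: [0.4885, 0.1196, 0.2452]
orientation: [-1.355, -2.834, 0.001]
contact_force: [0.4, 0.6, 0.7]
grip_width: -0.0001
gripper_force: 0.0
```

```bash
python3 - <<'E'
from h import *
print(to([.511,.061,.245],126.5)); o=r.get_obs(); print(o['joints'].round(3),o['tcp_pos'],o['grip_width'],r.tips_ahead)
E
```

```text
(array([-5.98, -1.93,  0.02]), np.float64(2.4))
[-0.636  0.193  0.311  1.977 -0.07   0.982  0.388] [0.48848266 0.11961044 0.2451804 ] -0.00010652165896827279 0.014
```

move_arm:
  rows: [-3,-1,0,1,-6,-1.9,0,2.4,-6,-1.9,0,2.4,-6,-1.9,0,2.4,-6,-1.9,4,2.4,-6,-1.9,8,2.4,-6,-1.9,11,2.4,-6,-1.9,13,2.4,-6,-1.9,14,2.4,-6,-1.9,14,2.4]

```text
clock: 2.6
tcp_pos: [0.5109, 0.0644, 0.105]
orientation: [-1.407, -2.808, 0.001]
contact_force: [0.5, -0.0, 0.0]
grip_width: -0.0001
gripper_force: 0.0
```

```bash
python3 - <<'E'
from h import *
print(to([.511,.061,.064],126.5)); im=r.grab_frame("top"); cv2.imwrite("pics/t1.png",cv2.resize(im[150:300,190:340],None,fx=4,fy=4,interpolation=cv2.INTER_CUBIC))
E
```

```text
(array([-0.28, -0.19,  4.1 ]), np.float64(0.3))
```

View pics/t1.png

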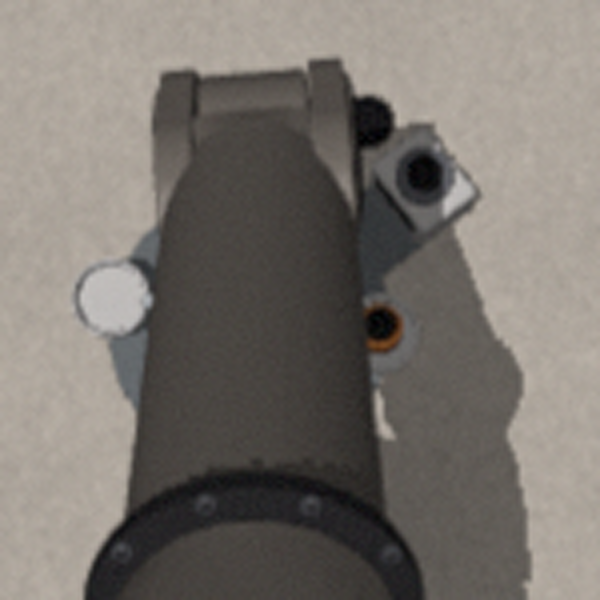

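The arm hides the hub from the top camera. The empty cup, at (115,298) in the crop, hasn't moved. I'll centre the tip and lower it between the spokes.

move_arm:
  rows: [-0.3,-0.2,0,0,-0.3,-0.2,1,0,-0.3,-0.2,2,0,-0.3,-0.2,3,0,-0.3,-0.2,3.6,0,-0.3,-0.2,4.1,0,-0.3,-0.2,4.1,0]

```text
clock: 3.52
tcp_pos: [0.5113, 0.06, 0.0639]
orientation: [-1.409, -2.807, 0.001]
contact_force: [0.1, 0.2, 0.2]
grip_width: 0.0002
gripper_force: 0.0
```

```bash
cat >> h.py <<'E'
H=np.array([.483,.099])
def arc(a0,d,n,rad=.047,z=.064):
    """rows for finger angle a0 -> a0+d about hub, relative to commanded pose assumed at a0,xang=a0+180"""
    c0=np.radians(a0);X=np.array([-np.cos(c0),-np.sin(c0)]);Y=np.array([X[1],-X[0]]);out=[]
    P=lambda a:H+rad*np.array([np.cos(a),np.sin(a)])
    for k in range(1,n+1):
        D=P(np.radians(a0+d*k/n))-P(c0)
        out+=[round(float(D@X)*100,2),round(float(D@Y)*100,2),0,round(-d*k/n,1)]
    return out
E
python3 - <<'E'
from h import *
o=r.get_obs();print(o['tcp_pos'],ang(o['tcp_pos'][:2]-H),np.hypot(*(o['tcp_pos'][:2]-H)),to([.511,.061,.064],126.5)); print(arc(-53.5,40,10)); cv2.imwrite("pics/s1.png",cv2.resize(r.grab_frame("scene")[150:290,230:400],None,fx=4,fy=4))
E
```

```text
[0.51127444 0.06004523 0.0639103 ] -54.02682529147039 0.04813437711653925 (array([ 0.09,  0.04, -0.01]), np.float64(0.2))
[0.01, 0.33, 0, -4.0, 0.05, 0.65, 0, -8.0, 0.1, 0.98, 0, -12.0, 0.18, 1.3, 0, -16.0, 0.28, 1.61, 0, -20.0, 0.41, 1.91, 0, -24.0, 0.55, 2.21, 0, -28.0, 0.71, 2.49, 0, -32.0, 0.9, 2.76, 0, -36.0, 1.1, 3.02, 0, -40.0]
```

View pics/s1.png

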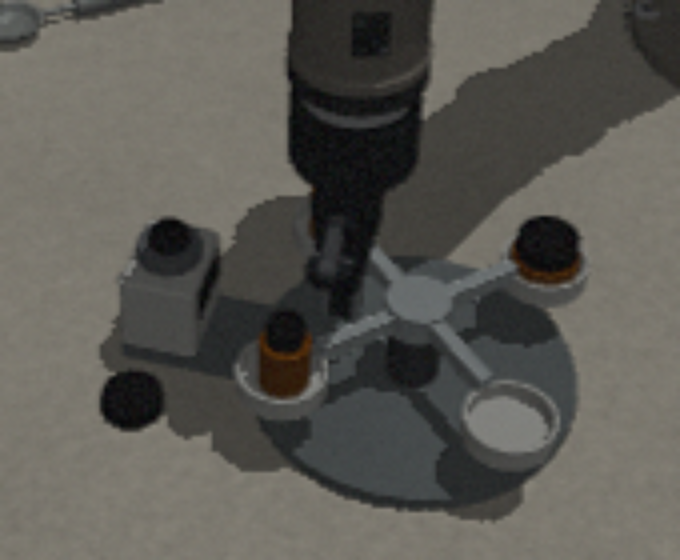

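The finger is down in the gap between the two vial spokes, with the tip near (340,315) in the crop. Pushing counter-clockwise now.

move_arm:
  rows: [0,0.33,0,-4,0.05,0.65,0,-8,0.1,0.98,0,-12,0.18,1.3,0,-16,0.28,1.6,0,-20,0.4,1.9,0,-24,0.55,2.2,0,-28,0.7,2.5,0,-32,0.9,2.75,0,-36,1.1,3.0,0,-40]

```text
clock: 4.82
tcp_pos: [0.5295, 0.0861, 0.0647]
orientation: [0.362, 3.12, -0.001]
contact_force: [0.2, -2.8, -0.2]
grip_width: -0.0
gripper_force: 1.0
```

```bash
python3 - <<'E'
from h import *
o=r.get_obs();print(o['contact_force'],o['joints'].round(2),ang(o['tcp_pos'][:2]-H),np.hypot(*(o['tcp_pos'][:2]-H)),to([.511,.061,.064],-13.5+180)); cv2.imwrite("pics/s2.png",cv2.resize(r.grab_frame("scene")[150:290,230:400],None,fx=4,fy=4))
E
```

```text
[ 0.16663036 -2.80498295 -0.23615221] [-0.35  0.5   0.09  2.03 -0.07  0.61  1.13] -15.494748587140968 0.04822594345662915 (array([ 1.22, -2.87,  0.07]), np.float64(0.3))
```

View pics/s2.png

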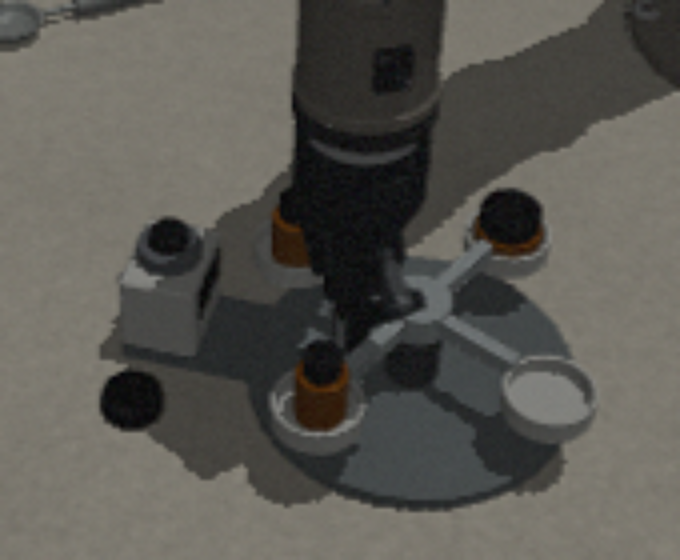

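The wheel is turning. In the crop the empty cup is at (547,397), the jar cap at (512,212) and the vial_b cap at (322,358). Next I'll compute the wheel angle from these, plan the rest, and hold the wrist turn within its joint range.

```bash
python3 - <<'E'
from h import *
S=lambda x,y:(230+(x+.5)/4-.5,150+(y+.5)/4-.5)
for n,x,y,z,off in [("emp",547,395,.058,90),("jar",512,210,.084,0),("vb",322,356,.102,180)]:
    q=ray("scene",*S(x,y),z)[:2]-H; print(n,np.hypot(*q).round(4),(ang(q)+off)%360)
E
python3 - <<'E'
import sys; sys.path.insert(0,'.')
from h import *
for a0 in(-13.5,31.5): print([[a,b,0,round(.85*d,1)] for a,b,_,d in np.reshape(arc(a0,45,10),(10,4)).tolist()])
E
```

```text
emp 0.0956 190.37283013310537
jar 0.0953 189.92306558169798
vb 0.0969 191.19454348995527
[[0.01, 0.37, 0, -3.8], [0.06, 0.74, 0, -7.6], [0.13, 1.1, 0, -11.5], [0.23, 1.45, 0, -15.3], [0.36, 1.8, 0, -19.1], [0.51, 2.13, 0, -22.9], [0.69, 2.46, 0, -26.8], [0.9, 2.76, 0, -30.6], [1.13, 3.05, 0, -34.4], [1.38, 3.32, 0, -38.2]]
[[0.01, 0.37, 0, -3.8], [0.06, 0.74, 0, -7.6], [0.13, 1.1, 0, -11.5], [0.23, 1.45, 0, -15.3], [0.36, 1.8, 0, -19.1], [0.51, 2.13, 0, -22.9], [0.69, 2.46, 0, -26.8], [0.9, 2.76, 0, -30.6], [1.13, 3.05, 0, -34.4], [1.38, 3.32, 0, -38.2]]
```

move_arm:
  rows: [0,0.37,0,-4,0.06,0.74,0,-8,0.13,1.1,0,-11.5,0.23,1.45,0,-15,0.36,1.8,0,-19,0.5,2.13,0,-23,0.7,2.46,0,-27,0.9,2.76,0,-30.5,1.13,3.05,0,-34.5,1.38,3.32,0,-38]

```text
clock: 6.12
tcp_pos: [0.5234, 0.1215, 0.0645]
orientation: [-0.672, 3.069, -0.001]
contact_force: [0.8, -1.7, -0.3]
grip_width: 0.0002
gripper_force: 0.9
```

```bash
cat >> h.py <<'E'
def arc2(a1,n,tw,rad=.047):
    o=r.get_obs();M=R.from_rotvec(o["orientation"]).as_matrix();p=o["tcp_pos"];a0=ang(p[:2]-H)
    print("at",a0.round(1),np.hypot(*(p[:2]-H)).round(4),"F",o["contact_force"].round(1),"x",ang(M[:,0]).round(1),"j7",o["joints"][6].round(2),"z",p[2].round(4))
    for k in range(1,n+1):
        a=np.radians(a0+(a1-a0)*k/n);D=np.r_[H+rad*np.array([np.cos(a),np.sin(a)]),.064]-p
        print((M.T@D*100).round(2).tolist()[:2],round(-tw*k/n,1))
E
python3 -c "
from h import *
arc2(72,10,34)"
```

```text
at 29.1 0.0463 F [ 0.8 -1.7 -0.3] x -155.3 j7 1.59 z 0.0645
[-0.03, 0.36] -3.4
[0.03, 0.7] -6.8
[0.13, 1.04] -10.2
[0.24, 1.37] -13.6
[0.38, 1.7] -17.0
[0.55, 2.01] -20.4
[0.74, 2.3] -23.8
[0.95, 2.59] -27.2
[1.18, 2.85] -30.6
[1.43, 3.1] -34.0
```

move_arm:
  rows: [0,0.36,0,-3.5,0.03,0.7,0,-7,0.13,1.04,0,-10,0.24,1.37,0,-13.5,0.38,1.7,0,-17,0.55,2.0,0,-20.5,0.74,2.3,0,-24,0.95,2.6,0,-27,1.18,2.85,0,-30.5,1.4,3.1,0,-34]

```text
clock: 7.38
tcp_pos: [0.4977, 0.1448, 0.0645]
orientation: [-1.542, 2.736, -0.0]
contact_force: [1.6, -0.2, -0.1]
grip_width: 0.0001
gripper_force: 0.8
```

```bash
python3 -c "
from h import *
arc2(93,8,18)
for n in('scene',):
  im=r.grab_frame(n); cv2.imwrite('pics/s3.png',cv2.resize(im[150:290,230:400],None,fx=4,fy=4))"
```

```text
at 72.2 0.0481 F [ 1.6 -0.2 -0.1] x -121.2 j7 2.02 z 0.0645
[0.16, 0.18] -2.2
[0.22, 0.39] -4.5
[0.29, 0.59] -6.8
[0.38, 0.78] -9.0
[0.47, 0.98] -11.2
[0.57, 1.17] -13.5
[0.67, 1.35] -15.8
[0.79, 1.53] -18.0
```

View pics/s3.png

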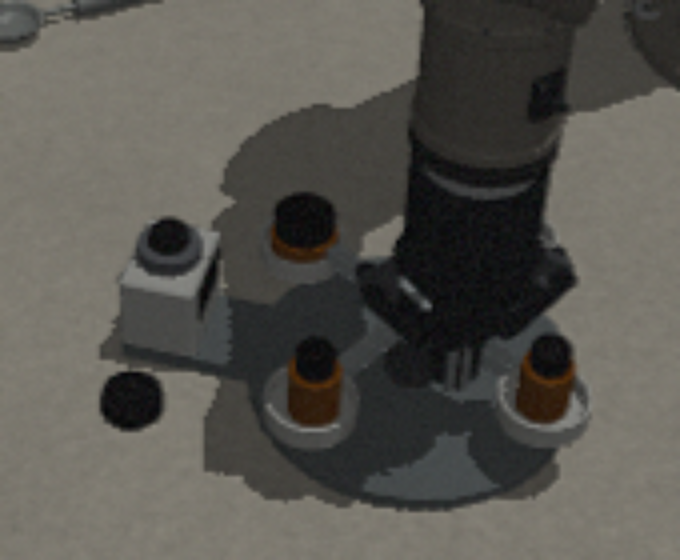

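In the crop the jar cap is at (305,213), and the vial caps are at (317,350) and (552,350). The gripper's knuckles come fairly near vial_b, so for the rest I'll turn the wrist more to swing them away.

```bash
python3 - <<'E'
from h import *
S=lambda x,y:(230+(x+.5)/4-.5,150+(y+.5)/4-.5)
for n,x,y,z,off in [("jar",305,212,.084,0),("va",317,353,.102,-90),("vb",552,352,.102,180)]:
    q=ray("scene",*S(x,y),z)[:2]-H; print(n,np.hypot(*q).round(4),(ang(q)+off)%360)
arc2(94,10,36)
E
```

```text
jar 0.0969 276.79679255427993
va 0.097 279.05876454884987
vb 0.0975 276.12342497287045
at 72.9 0.0482 F [-1.   0.7  0.2] x -121.0 j7 2.02 z 0.0644
[0.16, 0.14] -3.6
[0.21, 0.3] -7.2
[0.27, 0.47] -10.8
[0.33, 0.63] -14.4
[0.4, 0.79] -18.0
[0.47, 0.94] -21.6
[0.55, 1.1] -25.2
[0.64, 1.25] -28.8
[0.73, 1.39] -32.4
[0.83, 1.54] -36.0
```

move_arm:
  rows: [0.1,0.14,0,-3.5,0.16,0.3,0,-7,0.23,0.47,0,-11,0.3,0.63,0,-14.5,0.38,0.8,0,-18,0.46,0.95,0,-21.5,0.55,1.1,0,-25,0.64,1.25,0,-29,0.73,1.4,0,-32.5,0.83,1.55,0,-36]

```text
clock: 8.68
tcp_pos: [0.4802, 0.1471, 0.0647]
orientation: [-2.311, 2.125, 0.001]
contact_force: [0.8, 2.1, 0.1]
grip_width: 0.0002
gripper_force: 0.9
```

```bash
python3 -c "
from h import *
arc2(101,6,7)
im=r.grab_frame('scene'); cv2.imwrite('pics/s4.png',cv2.resize(im[150:290,230:400],None,fx=4,fy=4))"
```

```text
at 93.3 0.0482 F [0.8 2.1 0.1] x -85.2 j7 2.51 z 0.0647
[0.11, 0.11] -1.2
[0.11, 0.21] -2.3
[0.12, 0.32] -3.5
[0.12, 0.43] -4.7
[0.13, 0.53] -5.8
[0.14, 0.64] -7.0
```

View pics/s4.png

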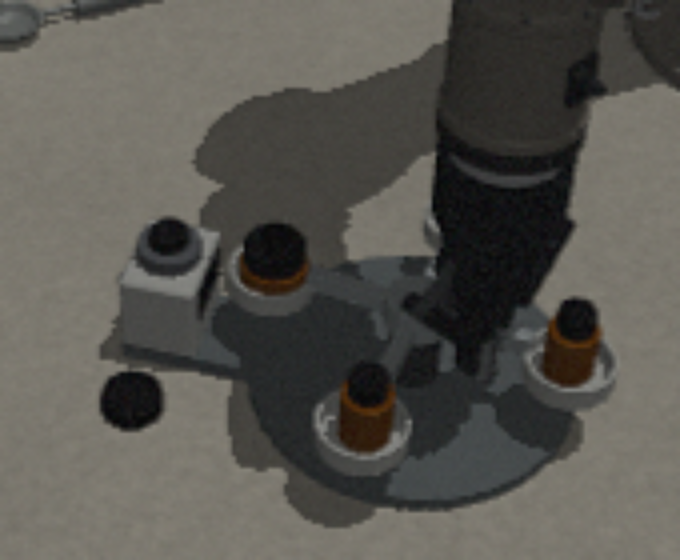

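Nearly there. In the crop the jar cap is at (275,242), vial_a at (370,375) and vial_b at (578,311). From here I'll measure with masks.

```bash
cat >> h.py <<'E'
def wheel():
    im=r.grab_frame("scene").astype(int);out=[]
    m=(im.max(2)<42).astype(np.uint8)
    for off,z,rad in((0,.084,.020),(90,.102,.012),(180,.102,.012)):pass
    return im
E
python3 - <<'E'
from h import *
S=lambda x,y:(230+(x+.5)/4-.5,150+(y+.5)/4-.5)
for n,x,y,z,off in [("jar",275,241,.084,0),("va",370,378,.102,-90),("vb",578,313,.102,180)]:
    q=ray("scene",*S(x,y),z)[:2]-H; print(n,np.hypot(*q).round(4),(ang(q)+off)%360)
arc2(103,6,7)
E
```

```text
jar 0.0972 296.6298662524207
va 0.0974 299.7018890841333
vb 0.0955 297.9994488495781
at 93.7 0.048 F [-0.2  0.6  0.8] x -85.0 j7 2.52 z 0.0646
[0.1, 0.13] -1.2
[0.1, 0.26] -2.3
[0.1, 0.38] -3.5
[0.11, 0.51] -4.7
[0.13, 0.64] -5.8
[0.14, 0.76] -7.0
```

move_arm:
  rows: [0,0.12,0,-1,0,0.24,0,-2,0,0.36,0,-3,0.02,0.48,0,-4,0.03,0.6,0,-5,0.04,0.7,0,-6,0.04,0.7,0,-6,0.04,0.7,0,-6]

```text
clock: 9.72
tcp_pos: [0.4729, 0.1443, 0.0642]
orientation: [2.418, -2.005, -0.0]
contact_force: [0.1, 0.7, 1.4]
grip_width: 0.0002
gripper_force: 0.5
```

```bash
python3 - <<'E'
from h import *
arc2(90,6,-10)
im=r.grab_frame("scene").astype(int)
m=(im.max(2)<40).astype(np.uint8)
for n,off,z,rad in(("jar",0,.084,.020),("va",90,.102,.012),("vb",180,.102,.012)):
    # expected cap position seeds region; centroid of dark blob there
    a=np.radians(306.6+off);X=np.r_[H+.097*np.array([np.cos(a),np.sin(a)]),z]
    u,v=proj("scene",X); s=14 if n=="jar" else 9
    w=np.zeros_like(m);cv2.circle(w,(int(u),int(v)),s,1,-1)
    k,lab,st,ce=cv2.connectedComponentsWithStats(m&w);i=1+st[1:,4].argmax()
    q=ray("scene",*ce[i],z-.004)[:2]-H
    print(n,(round(u),round(v)),ce[i].round(1),st[i].tolist(),np.hypot(*q).round(4),((ang(q)-off)%360).round(1))
E
```

```text
at 102.6 0.0465 F [0.1 0.7 1.4] x -79.3 j7 2.59 z 0.0642
[-0.06, -0.17] 1.7
[-0.05, -0.34] 3.3
[-0.04, -0.51] 5.0
[-0.03, -0.69] 6.7
[-0.0, -0.86] 8.3
[0.02, -1.03] 10.0
jar (296, 214) [296.1 216.8] [289, 210, 15, 15, 190] 0.0961 309.6
va (327, 245) [329.2 245.8] [324, 236, 13, 18, 135] 0.0938 309.1
vb (376, 224) [374.9 224.7] [370, 220, 10, 10, 81] 0.0949 307.1
```

move_arm:
  rows: [0,-0.4,0,2,0,-1,0,5,0,-1,0,5,0,-1,-1.5,5,0,-1,-4,5,0,-1,-8,5,0,-1,-12,5,0,-1,-15,5,-3,-1,-15,5,-7,-1,-15,5]

```text
clock: 11.02
tcp_pos: [0.4701, 0.2149, 0.2158]
orientation: [-2.326, 2.111, -0.002]
contact_force: [-0.3, 0.0, 0.5]
grip_width: -0.0002
gripper_force: 0.0
```

move_arm:
  rows: [-4,0,0,4,-8,0,0,8,-12,0,0,14,-16,0,0,20,-19,0,0,26,-20,0,0,30,-20,0,0,30]

```text
clock: 11.9
tcp_pos: [0.4493, 0.4151, 0.2151]
orientation: [-1.707, 2.637, 0.001]
contact_force: [0.6, 0.6, 0.7]
grip_width: 0.0
gripper_force: 0.0
```

```bash
python3 - <<'E'
from h import *
print(r.get_obs()["contact_force"].round(1),r.get_obs()["tcp_pos"])
im=r.grab_frame("top"); cv2.imwrite("pics/t2.png",cv2.resize(im[165:285,200:325],None,fx=6,fy=5,interpolation=cv2.INTER_CUBIC))
E
```

```text
[0.6 0.6 0.7] [0.44926987 0.41505462 0.21505719]
```

View pics/t2.png

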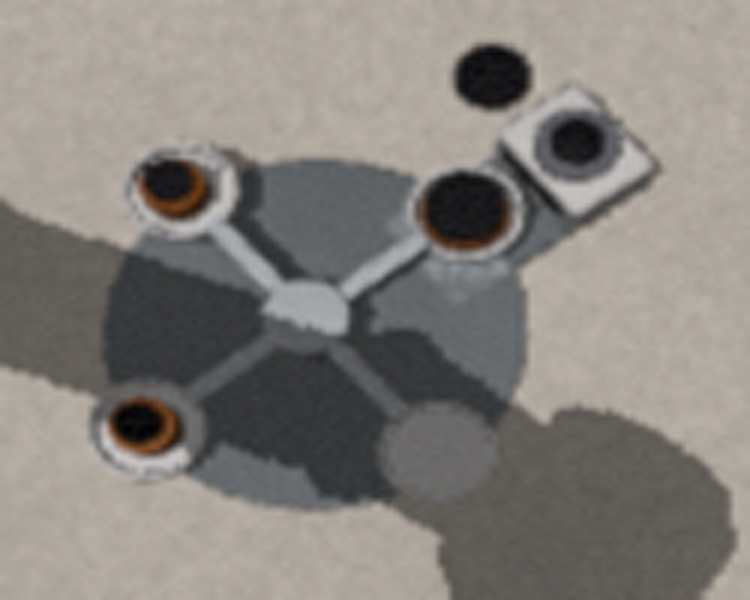

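The top view shows the jar cap at (466,206), lined up between the hub (306,316) and the key (577,140). The vials at (168,183) and (140,424) are standing, and the empty cup is at (438,452).

```bash
python3 - <<'E'
from h import *
T=lambda x,y:(200+(x+.5)/6-.5,165+(y+.5)/5-.5)
spot=H+.097*np.array([np.cos(np.radians(-53.4)),np.sin(np.radians(-53.4))])
for n,x,y,z,off in [("jar",466,206,.084,0),("emp",438,452,.058,90),("va",168,181,.102,-90),("vb",140,424,.102,180)]:
    w=ray("top",*T(x,y),z)[:2];q=w-H; print(n,np.hypot(*q).round(4),((ang(q)+off)%360).round(1),np.hypot(*(w-spot)).round(4))
print(to([.5787,-.030,.215],126.6),r.get_obs()["joints"].round(2))
E
```

```text
jar 0.0967 308.0 0.0023
emp 0.0967 308.4 0.1347
va 0.0951 309.7 0.1395
vb 0.095 309.8 0.1919
(array([ 35.22, -29.95,  -0.  ]), np.float64(119.2)) [-0.51  0.44 -0.45  1.72  0.22  1.03  1.69]
```

move_arm:
  rows: [2,-1.7,0,8,5,-4.3,0,18,8,-6.8,0,28,12,-10.2,0,38,16,-13.6,0,48,20,-17,0,58,24,-20.4,0,68,28,-23.8,0,78,32,-27.2,0,88,35.2,-30,0,98]

```text
clock: 13.2
tcp_pos: [0.5781, -0.0337, 0.2149]
orientation: [0.885, 3.014, -0.0]
contact_force: [0.4, 0.5, -0.4]
grip_width: 0.0005
gripper_force: 0.0
```

move_arm:
  rows: [0,0,0,8,0,0,0,16,0,0,0,21,0,0,2,21,0,0,4,21,0,0,6,21,0,0,8,21,0,0,8,21]

```text
clock: 14.2
tcp_pos: [0.5768, -0.031, 0.1334]
orientation: [-1.408, -2.805, 0.002]
contact_force: [-0.3, -0.4, 0.5]
grip_width: -0.0
gripper_force: 0.0
```

```bash
python3 - <<'E'
from h import *
print(to([.5787,-.030,.098],126.6),r.get_obs()["tcp_pos"],r.get_obs()["joints"].round(2))
E
```

```text
(array([-0.04,  0.22,  3.53]), np.float64(0.1)) [ 0.57682973 -0.03096078  0.13335134] [-0.13  0.45  0.1   1.89 -0.06  0.8   0.64]
```

move_arm:
  rows: [0,0.2,1,0,0,0.2,2,0,0,0.2,2.7,0,0,0.2,3.1,0,0,0.2,3.4,0,0,0.2,3.6,0,0,0.2,3.7,0,0,0.2,3.8,0,0,0.2,3.8,0]

```text
clock: 15.32
tcp_pos: [0.5802, -0.0288, 0.0996]
orientation: [-1.41, -2.807, -0.001]
contact_force: [-12.2, 0.3, 31.6]
grip_width: -0.0001
gripper_force: 15.8
```

move_arm:
  rows: [0,0,-0.2,0,0,0,-0.4,0,0,0,-0.4,0]

```text
clock: 15.7
tcp_pos: [0.58, -0.0288, 0.1006]
orientation: [-1.41, -2.808, -0.0]
contact_force: [-1.0, -0.5, 5.0]
grip_width: -0.0
gripper_force: 2.3
```

move_arm:
  rows: [0,0,-0.2,0,0,0,-0.2,0]

```text
clock: 15.95
tcp_pos: [0.58, -0.0288, 0.1022]
orientation: [-1.409, -2.807, 0.0]
contact_force: [-1.7, 0.6, 3.5]
grip_width: -0.0001
gripper_force: 1.8
```

move_arm:
  rows: [0,0,-0.2,0,0,0,-0.2,0]

```text
clock: 16.2
tcp_pos: [0.5801, -0.0288, 0.1043]
orientation: [1.41, 2.808, 0.0]
contact_force: [-2.3, 0.5, 1.7]
grip_width: 0.0
gripper_force: 1.2
```

move_arm:
  rows: [0,0,-0.3,0,0,0,-0.3,0]

```text
clock: 16.45
tcp_pos: [0.5805, -0.0289, 0.1075]
orientation: [1.409, 2.807, 0.001]
contact_force: [-0.5, 0.4, 0.1]
grip_width: -0.0002
gripper_force: 0.0
```

The force fell linearly from 5 N to 0 N over about 6 mm, so the key went fully down and sprang back. I'll retreat, check the jar, and hand in.

move_arm:
  rows: [0,0,-1,0,0,0,-4,0,0,0,-8,0,0,0,-12,0,0,0,-12,0,0,0,-12,0]

```text
clock: 17.2
tcp_pos: [0.5798, -0.0288, 0.2272]
orientation: [-1.409, -2.808, 0.0]
contact_force: [-0.1, -0.4, -1.0]
grip_width: 0.0
gripper_force: 0.0
```

```bash
python3 - <<'E'
from h import *
o=r.get_obs();print(o["tcp_pos"],o["contact_force"].round(1))
im=r.grab_frame("scene").astype(int); m=(im.max(2)<40).astype(np.uint8)
u,v=296,216;w=np.zeros_like(m);cv2.circle(w,(u,v),14,1,-1)
k,lab,st,ce=cv2.connectedComponentsWithStats(m&w);i=1+st[1:,4].argmax()
q=ray("scene",*ce[i],.080)[:2]-H;print(ce[i],st[i],np.hypot(*q),ang(q)%360)
if abs(ang(q)%360-307)<6: print(r.hand_in())
E
```

```text
[ 0.57980984 -0.02883605  0.22724291] [-0.1 -0.4 -1. ]
[296.05494505 217.0989011 ] [289 210  15  15 182] 0.09594236312745553 310.1072363781889
the job is handed in; nothing more can be done
None
```

The job is handed in: I turned the wheel until the jar stood about 2–6 mm from the spot in front of the reader's window, pressed the key fully (judged by its spring force), let it go, and pulled the arm clear; I saw no verdict.

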